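# Open the glue press with its lever

## Task

Open the glue press so that the glued lattice panel can air: hook a fingertip behind the chock's blue dowel and slide the chock sideways, along the table, until its block is a good finger's breadth clear of the lever. Then press the red pad on the lever's long end all the way down on its stop, so that the heavy flap rises fully, and finish while still holding the pad down with your fingers. Do not lift or tip the chock, do not lift the lever out of its saddle, and leave everything else where it is.

Things in the scene. Friction and masses are not known exactly. Their poses are not given: they have to be found in the camera images.
- press: Fixed wooden glue press. Origin on the table top straight below the lever's pivot; x runs along the lever from its long end (-x, nearer the robot) to the flap (+x), y to the left, z up. Steel cheeks at the origin (90 mm tall, 50 mm across y) carry the lever's pin in open-topped slots. Bed, panel and flap: x = 75 to 270 mm, y within 135 mm. Base plate ends at x = -95 mm; beyond is bare table.
- lever: Loose light-wood lever, 26 mm wide, 18 mm thick, 323 mm long; origin at the centre of its cross pin, 75 mm above the table, axes parallel to the press's at rest. At rest the long arm slopes up towards the robot at 0.22 rad and the short arm's steel roller lies under the flap's lip; on its stop the long arm slopes down 0.19 rad. Its pin only rests in the open saddle: pulled up, it comes out.
- lever_pad (a point): Centre of the top face of the red pad (50 mm along the lever, 46 mm wide) on the long end, 195 mm from the pin. About 134 mm above the table at rest, 55 mm with the lever on its stop, always 185 to 196 mm from the press's origin towards -x. With the chock out, pushing it down takes about 2 to 8 N until it stops firmly; let go, it swings back up.
- stop (a point): Top of the black rubber stop on the press below the long arm, 75 mm from the press's origin towards -x, 50 mm above the table. The lever is all the way down when it lies on it.
- flap_lip (a point): Middle of the front edge of the heavy flap (dark wood with a steel plate on top, 165 mm along x, 200 mm wide, about 2 kg, hinged along its far edge, 240 mm from the press's origin along x). When shut, 75 mm from the press's origin along x and 84 mm above the table; about 130 mm above the table when the lever is on its stop. It falls shut when the lever is let go.
- chock: Loose wooden chock, about 0.35 kg, on the table. Origin on its underside below the centre of the tall block (45 mm along x, 44 mm along y, 75 mm tall) under the long arm. A low tongue (45 mm wide, 16 mm tall) runs to +y, ends 175 mm from the origin and carries a blue upright dowel. Its axes are within 0.15 rad of the press's. While it is under the arm the lever goes down only part of the way.
- chock_block (a point): Centre of the chock's tall block, 37.5 mm above the table. It starts under the long arm, about 140 mm from the press's origin towards -x. The arm is 26 mm wide and the block 44 mm: the block is out from under when its y in the press's frame exceeds 35 mm.
- chock_dowel (a point): Point on the axis of the chock's blue dowel (22 mm diameter, top 76 mm above the table), 45 mm above the table, 125 mm from the chock's origin along its y. Between tall block and dowel is an open gap of 92 mm for a finger, over the tongue (its top 16 mm above the table).
- glue: Yellow glue bottle, 56 mm diameter, 150 mm tall, origin under its base. Bystander: leave it alone.
- hammer: Hammer lying flat, 220 mm long, origin under it. Bystander: leave it alone.
- mug: Blue mug, 80 mm diameter, 90 mm tall, origin under its base. Bystander: leave it alone.
- tape: Roll of paper tape lying flat, 80 mm diameter, 24 mm tall. Bystander: leave it alone.
- chisel: Hand tool with a dark wooden handle lying flat, 200 mm long. Bystander: leave it alone.
- plane: Small wooden block plane, 150 x 50 mm, about 75 mm tall, origin under it. Bystander: leave it alone.
Mind the look-alikes: they are no part of the job. Leave any pink or purple look-alike of the chock alone.

How it is judged:
By the outcome, as a careful person would: the job done as asked, in the order asked, and still so for the second after the job is handed in, while the arm keeps its last pose, push and grip.
It also fails if it takes over 48 s, if anything falls off the work surface, if the arm or the gripper's body presses on something with over 40 N, if the wrist force passes 120 N, or if a joint passes its speed limit or range.

## Robot

A 7-joint arm with a two-finger parallel gripper is mounted at the origin on the work surface. World frame = base frame: x ahead of the robot, y to its left, z up, the work surface at z = 0. Lengths are in m, angles in rad, forces in N, time in s.
With the tool pointing down it reaches from about 0.4 to 0.9 m from the base axis. Payload 5.6 kg.
Tool frame: the origin (TCP) lies on the centre line of the jaws, within the pads' length; the fingertips stand 11 mm ahead of it and the grasp point (between the pads) lies 8 mm behind it (arm.tips_ahead is the distance from the TCP to the fingertips, in m); x points along the fingers, y is the direction in which the jaws open and shut, and the axes are right-handed (so a half turn about x gives the same grasp; the last joint's range is limited). The gripper opens to 92 mm and grips with 3 to 60 N. Pads are 20 mm wide; open, the fingers measure 128 mm over their backs; the gripper's body (75 mm by 189 mm) begins 69 mm behind the grasp point.
Start: joints at [-1.189, 0.468, -0.012, 1.603, 0.006, 1.071, -0.056], TCP at [0.268, 0.592, 0.226] pointing down, gripper open.
Joint ranges: [-2.53, 2.53], [-0.31, 2.02], [-1.57, 1.55], [0.28, 2.44], [-1.29, 4.43], [0.15, 1.84], [-2.92, 2.92]. Speed limits (rad/s): [2.57, 2.57, 3.14, 3.14, 3.14, 3.14, 3.14].

## Interface

Orientations are given as a unit quaternion [w, x, y, z].
In Python, from workcell import read_state, optics, job_done, arm gives the robot as it stands.
- The arm moves only by the tool drive_tool, never from a script. Its argument "steps" is a list of rows, each a list of 3 entries, a list of its own where there are three numbers: the shift along the tool's x, y, z in mm, then the turn about the tool's x in rad, then the opening, from -1 (shut) to 1 (fully open), so that 0 is half open. In form: [[[x, y, z], yaw, gripper], ...]. A call has 1 to 5 rows; each row is the pose to reach, as a shift and turn from the pose commanded when the call began, along the tool's axes at that moment; what a row does not reach only later rows make up. A row lasts 1/12 s, in which the tool goes at most 41.7 mm and 7.16 degrees, less where a joint would pass 70% of its speed; a pose out of reach is approached as far as the arm can. A call with a gripper value outside its range is refused whole. The fingers move at their own pace and stop on an object; the grip force is fixed at half the most. Time passes only in rows, so rows that repeat a pose let the fingers close. It gives the time, the measured TCP pose, the force and the opening at its end, in the units of the state.
- read_state(): the state, without advancing time (a new reading comes with each control period).
- optics.camera(name): name is "scene" or "top" or "wrist"; returns the picture (384x512x3 uint8, red, green, blue); there is no depth.
- optics.camera_params(name): a dict with "fov_y" (degrees; the focal length in pixels is half the picture's height over the tangent of half this angle, whatever the lens; pixels are square), "cx", "cy" (the principal point, pixels), "xyz" and "orientation" of the camera in the world; the wrist camera has in their place "hand_eye" (4x4, takes a point from camera to tool coordinates, whose origin is the TCP and whose axes are the tool frame's). Camera axes: x right, y up, looking along -z (the intrinsics and any distortion apply to the point x, -y, -z); pixel columns grow to the right and rows downward; lengths in m; the calibration is good to about 2 mm. A picture is of the moment at which its call begins: read the wrist's pose just before it. camera_params takes no time and is no camera call.
- job_done(): hands the job in, once; it reports no verdict.
The state is a dict: "t": time; "joint_pos": joint angles; "joint_vel": joint speeds; "joint_torque": joint torques, N m; "position": TCP position; "ee_rot": TCP orientation; "wrist_force": force on the tool from outside, world axes, zero at the start; "torque": the same for the moment, N m; "opening": opening from 0.0 (shut) to 1.0 (fully open).
Only numpy, scipy, OpenCV 4.12 (cv2) and the standard library are available. Lean on these libraries where they do the work, as an engineer would, in place of code of your own. Each camera call takes 0.05 s, during which the arm holds its last target. There are 200 camera calls.

## Working session

There is one attempt and no reset: what is moved stays moved. The work goes in short steps, Python scripts to look and compute and a tool call to move; the robot and the scene stay as the last step left them, time stands still between calls to the robot, and variables do not carry over. Pictures are saved under pics/ and viewed, about 8 in all and at most 12, crops included, and the job is handed in when it is done.

Besides the shell and the picture viewer there is one more tool, called after ">>>" in YAML: its name, and indented under it one key for each argument. drive_tool: Moves the arm, as the interface text tells. Its arguments: {"type":"object","properties":{"steps":{"type":"array","items":{"type":"array"}}},"required":["steps"]}

```bash
mkdir -p pics; ls; cat > h.py <<'E'
import numpy as np, cv2
from scipy.spatial.transform import Rotation as R
from workcell import read_state, optics, job_done, arm
def q2R(q): return R.from_quat([q[1],q[2],q[3],q[0]]).as_matrix()
def cam(name,state=None):
    p=optics.camera_params(name); f=192/np.tan(np.radians(p['fov_y'])/2)
    if 'xyz' in p: M=q2R(p['orientation']); t=np.array(p['xyz'])
    else:
        s=state or read_state(); T=np.eye(4);T[:3,:3]=q2R(s['ee_rot']);T[:3,3]=s['position']
        T=T@np.array(p['hand_eye']); M,t=T[:3,:3],T[:3,3]
    return p,f,M,t
def ray(name,u,v,z,state=None):
    p,f,M,t=cam(name,state); d=M@np.array([(u-p['cx'])/f,-(v-p['cy'])/f,-1]); return t+d*(z-t[2])/d[2]
def proj(name,X,state=None):
    p,f,M,t=cam(name,state); c=M.T@(np.array(X)-t); return p['cx']+f*c[0]/-c[2], p['cy']-f*c[1]/-c[2]
def save(img,fn,crop=None,k=1):
    if crop: a,b,c,d=crop; img=img[b:d,a:c]
    cv2.imwrite(fn,cv2.resize(img[:,:,::-1],None,fx=k,fy=k,interpolation=cv2.INTER_CUBIC))
E
python3 - <<'E'
from h import *
print(read_state()); print(optics.camera_params('top'),optics.camera_params('scene'),optics.camera_params('wrist'))
for n in('top','scene'):
    i=optics.camera(n); np.save(f'{n}.npy',i); save(i,f'pics/{n}1.png',k=1.5)
E
```

```text
pics
{'t': 0.0, 'joint_pos': array([-1.18898078,  0.46834743, -0.01160292,  1.60360562,  0.00603039,
        1.07142321, -0.05630094]), 'joint_vel': array([ 1.19078561e-03, -1.04698519e-03,  1.84041611e-04, -1.24804809e-04,
       -8.30880325e-05,  2.81636611e-03, -1.04269820e-03]), 'joint_torque': array([-1.05038316e-04, -5.20581007e+01, -1.25081927e-02, -2.43765539e+01,
       -5.66131482e-02,  1.71117025e-02,  1.50655733e-04]), 'position': array([0.26773819, 0.59168034, 0.22466711]), 'ee_rot': array([ 0.69113312,  0.14847181,  0.69128959, -0.14969913]), 'wrist_force': array([-0.51766206,  0.51611105,  0.19254218]), 'torque': array([ 0.01568661,  0.03469024, -0.03170707]), 'opening': 0.9943044362759254}
{'fov_y': 52.02062217173951, 'cx': 263.77243038823434, 'cy': 190.68093864363883, 'xyz': array([ 0.39876229, -0.06329236,  1.34298421]), 'orientation': array([-0.70269367, -0.02789656,  0.03679175,  0.70999278])} {'fov_y': 43.23793040846391, 'cx': 258.47074280074844, 'cy': 191.82263430444203, 'xyz': array([1.2660171, 0.0603132, 1.295407 ]), 'orientation': array([0.60827252, 0.17057571, 0.20770269, 0.74683871])} {'fov_y': 61.11494106923835, 'cx': 259.34268662889866, 'cy': 196.43676372314692, 'hand_eye': array([[ 3.76958876e-04,  2.43891080e-01, -9.69802557e-01,
        -1.59112881e-01],
       [ 9.99999897e-01,  1.52261850e-04,  4.26988093e-04,
        -1.39995242e-04],
       [ 2.51802519e-04, -9.69802618e-01, -2.43890998e-01,
        -6.77934538e-02],
       [ 0.00000000e+00,  0.00000000e+00,  0.00000000e+00,
         1.00000000e+00]])}
```

View pics/top1.png

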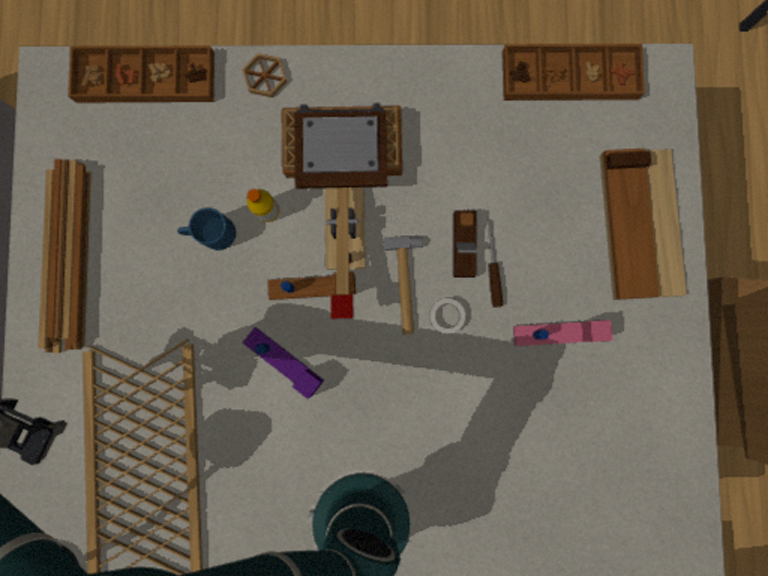

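View pics/scene1.png

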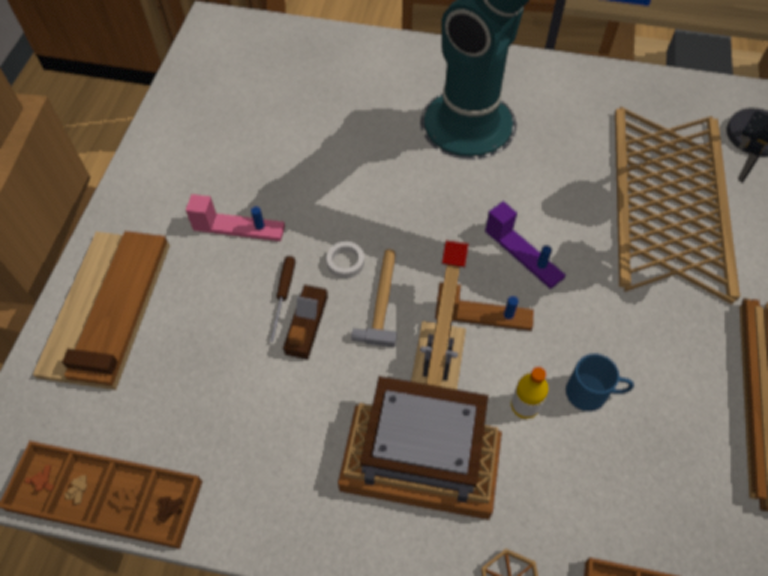

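The top view (1.5x) shows three blue-dowel candidates:
- brown chock under the lever, dowel at (287,286)
- purple chock, dowel at (262,348)
- pink chock, dowel at (541,335)

I choose the brown one because it is under the lever with the red pad at (342,306). I'll check it in a close crop.

```bash
python3 - <<'E'
from h import *
i=np.load('top.npy'); save(i,'pics/crop1.png',(160,110,290,260),4-0.0)
E
```

```text
(no output)
```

View pics/crop1.png

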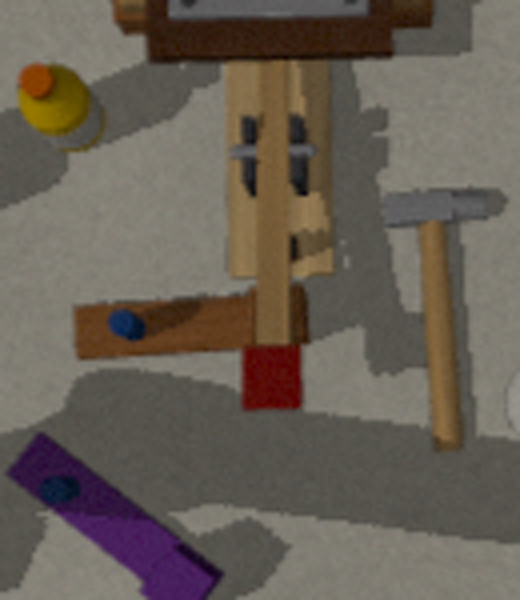

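```bash
python3 - <<'E'
from h import *
def g(n,a,b,z): print(n,ray('top',160+a/4,110+b/4,z).round(4))
g('dowel top',121,322,.076);g('pad',272,377,.134);g('pin',272,152,.077);g('tongue',77,333,.016);g('blockR',306,316,.075);g('glue',38,82,.15)
g('tongue front l',76,308,.016);g('tongue front r',240,298,.016)
g('tongue rear l',79,358,.016);g('tongue rear r',240,350,.016)
# scene check (1.5x)
print('scene dowel',ray('scene',512/1.5,299/1.5,.076).round(4),'pad',ray('scene',455/1.5,254/1.5,.134).round(4))
s=read_state();M=q2R(s['ee_rot']);print(M.round(3))
E
```

```text
dowel top [0.5179 0.1573 0.076 ]
pad [0.4688 0.0312 0.134 ]
pin [0.6557 0.0352 0.077 ]
tongue [0.5145 0.2048 0.016 ]
blockR [0.5214 0.0083 0.075 ]
glue [0.6971 0.2093 0.15  ]
tongue front l [0.5358 0.2058 0.016 ]
tongue front r [0.5429 0.0674 0.016 ]
tongue rear l [0.4934 0.2029 0.016 ]
tongue rear r [0.4988 0.0674 0.016 ]
scene dowel [0.5187 0.1556 0.076 ] pad [0.4766 0.0322 0.134 ]
[[-0.001  0.412  0.911]
 [-0.001  0.911 -0.412]
 [-1.    -0.002  0.   ]]
```

>>> drive_tool:
  steps:
    - [[0, -329, 423], 1.147, -1]
    - [[0, -329, 423], 1.147, -1]
    - [[0, -329, 423], 1.147, -1]
    - [[0, -329, 423], 1.147, -1]
    - [[0, -329, 423], 1.147, -1]

```text
t: 0.52
position: [0.3654, 0.4058, 0.2253]
ee_rot: [0.611, 0.356, 0.611, -0.356]
wrist_force: [-0.4, 0.5, 0.1]
opening: 0.655
```

```bash
cat >> h.py <<'E'
def togo(X,ang=0.02):
    s=read_state();M=q2R(s['ee_rot']);d=M.T@(np.array(X)-s['position'])
    a=np.arctan2(M[1,1],M[0,1]); print('t',round(s['t'],2),'pos',np.round(s['position'],4),'F',np.round(s['wrist_force'],1),'open',round(s['opening'],2))
    print('togo mm',(d*1000).round(1),'yaw',round(a-ang,3))
E
python3 -c "
from h import *
togo([.518,.118,.15])"
```

```text
t 0.52 pos [0.3654 0.4058 0.2253] F [-0.4  0.5  0.1] open 0.65
togo mm [ 75.3  -8.9 325.7] yaw 0.495
```

>>> drive_tool:
  steps:
    - [[0, -9, 325], 0.495, -1]
    - [[0, -9, 325], 0.495, -1]
    - [[0, -9, 325], 0.495, -1]
    - [[0, -9, 325], 0.495, -1]
    - [[0, -9, 325], 0.495, -1]

```text
t: 0.93
position: [0.464, 0.2224, 0.2255]
ee_rot: [0.505, 0.495, 0.505, -0.495]
wrist_force: [0.9, 1.6, -0.7]
opening: 0.296
```

```bash
python3 -c "
from h import *
togo([.518,.118,.15])"
```

```text
t 0.93 pos [0.464  0.2224 0.2255] F [ 0.9  1.6 -0.7] open 0.3
togo mm [ 75.5  51.8 105.5] yaw 0.001
```

>>> drive_tool:
  steps:
    - [[60, 52, 105], 0, -1]
    - [[60, 52, 105], 0, -1]
    - [[60, 52, 105], 0, -1]
    - [[60, 52, 105], 0, -1]
    - [[60, 52, 105], 0, -1]

```text
t: 1.35
position: [0.5183, 0.1173, 0.1641]
ee_rot: [0.505, 0.494, 0.505, -0.496]
wrist_force: [-0.1, 0.2, 0.6]
opening: 0.004
```

```bash
python3 - <<'E'
from h import *
togo([.518,.118,.039])
s=read_state();i=optics.camera('wrist');save(i,'pics/wrist1.png',k=1.5)
print('pred dowel top',np.array(proj('wrist',[.518,.1565,.076],s))*1.5,'tip below at z=.016',np.array(proj('wrist',[.518,.118,.016],s))*1.5)
E
```

```text
t 1.35 pos [0.5183 0.1173 0.1641] F [-0.1  0.2  0.6] open 0.0
togo mm [ 1.251e+02  1.000e-01 -1.000e+00] yaw 0.0
pred dowel top [389.87442193 230.05981209] tip below at z=.016 [388.80967638 278.88798454]
```

View pics/wrist1.png

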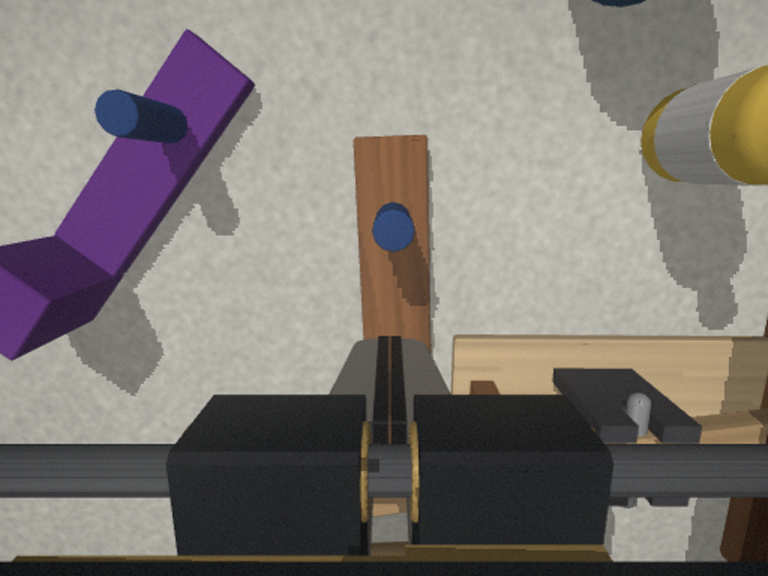

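The wrist view shows the blue dowel's top at (393,229), where I predicted (390,230). The closed fingers hang over the tongue on the block side, so I'll go down.

>>> drive_tool:
  steps:
    - [[35, 1, 0], 0, -1]
    - [[70, 1, 0], 0, -1]
    - [[100, 1, 0], 0, -1]
    - [[124, 1, 0], 0, -1]
    - [[124, 1, 0], 0, -1]

```text
t: 1.82
position: [0.5158, 0.1227, 0.0381]
ee_rot: [0.506, 0.49, 0.509, -0.495]
wrist_force: [0.0, 0.6, 0.0]
opening: 0.005
```

```bash
python3 - <<'E'
from h import *
togo([.518,.200,.039])
print(q2R(read_state()['ee_rot']).round(3))
E
```

```text
t 1.82 pos [0.5158 0.1227 0.0381] F [0.  0.6 0. ] open 0.0
togo mm [ -1.    4.5 -77.2] yaw 0.01
[[-0.007  1.     0.03 ]
 [-0.001  0.03  -1.   ]
 [-1.    -0.007  0.001]]
```

>>> drive_tool:
  steps:
    - [[0, 1, -6], 0, -1]
    - [[0, 1, -11], 0, -1]
    - [[0, 1, -15], 0, -1]
    - [[0, 1, -19], 0, -1]
    - [[0, 1, -23], 0, -1]

```text
t: 2.23
position: [0.5212, 0.1431, 0.0435]
ee_rot: [0.507, 0.494, 0.505, -0.493]
wrist_force: [-0.2, -7.4, 5.2]
opening: 0.007
```

>>> drive_tool:
  steps:
    - [[0, 0, -6], 0, -1]
    - [[0, 0, -12], 0, -1]
    - [[0, 0, -18], 0, -1]
    - [[0, 0, -24], 0, -1]
    - [[0, 0, -30], 0, -1]

```text
t: 2.65
position: [0.5206, 0.1726, 0.0435]
ee_rot: [0.507, 0.494, 0.505, -0.493]
wrist_force: [1.2, -5.7, 6.0]
opening: 0.001
```

```bash
python3 - <<'E'
from h import *
togo([.516,.206,.039])
save(optics.camera('top'),'pics/top2.png',(160,110,290,260),4)
E
```

```text
t 2.65 pos [0.5206 0.1726 0.0435] F [ 1.2 -5.7  6. ] open 0.0
togo mm [  4.4  -3.8 -33.5] yaw 0.004
```

View pics/top2.png

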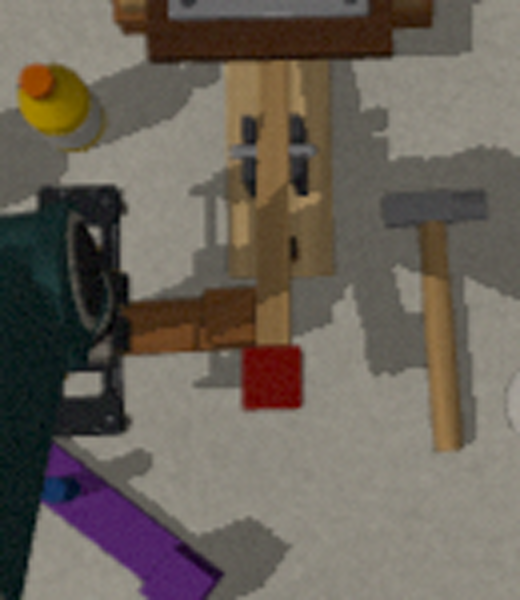

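The block (right edge at about crop x=255) is just at the lever's edge and lying flat. I'll slide it about 30 mm further.

>>> drive_tool:
  steps:
    - [[0, 0, -6], 0, -1]
    - [[0, 0, -12], 0, -1]
    - [[0, 0, -18], 0, -1]
    - [[0, 0, -24], 0, -1]
    - [[0, 0, -28], 0, -1]

```text
t: 3.12
position: [0.5194, 0.2011, 0.0431]
ee_rot: [0.507, 0.494, 0.506, -0.493]
wrist_force: [0.1, -5.0, 4.8]
opening: 0.006
```

>>> drive_tool:
  steps:
    - [[0, 0, 0], 0, -1]
    - [[0, 0, 4], 0, -1]
    - [[0, 0, 8], 0, -1]
    - [[0, 0, 14], 0, -1]
    - [[0, 0, 14], 0, -1]

```text
t: 3.53
position: [0.5185, 0.1864, 0.0416]
ee_rot: [0.506, 0.494, 0.506, -0.494]
wrist_force: [-0.4, -0.2, -0.3]
opening: 0.003
```

```bash
python3 - <<'E'
from h import *
togo([.518,.185,.18])
E
```

```text
t 3.53 pos [0.5185 0.1864 0.0416] F [-0.4 -0.2 -0.3] open 0.0
togo mm [-138.4   -0.6    1.4] yaw 0.004
```

>>> drive_tool:
  steps:
    - [[-35, 0, 0], 0, -1]
    - [[-75, 0, 0], 0, -1]
    - [[-115, 0, 0], 0, -1]
    - [[-150, 0, 0], 0, -1]
    - [[-150, 0, 0], 0, -1]

```text
t: 3.95
position: [0.5226, 0.189, 0.1985]
ee_rot: [0.507, 0.498, 0.505, -0.489]
wrist_force: [1.5, 0.3, 0.5]
opening: 0.004
```

>>> drive_tool:
  steps:
    - [[0, -46, 155], 0, -1]
    - [[0, -46, 155], 0, -1]
    - [[0, -46, 155], 0, -1]
    - [[0, -46, 155], 0, -1]
    - [[0, -46, 155], 0, -1]

```text
t: 4.37
position: [0.4743, 0.0246, 0.1913]
ee_rot: [0.504, 0.495, 0.504, -0.497]
wrist_force: [-0.1, 0.3, -0.2]
opening: 0.001
```

```bash
python3 - <<'E'
from h import *
togo([.471,.0315,.15])
for n in ('top','scene'):
    i=optics.camera(n); np.save(n+'3.npy',i)
save(np.load('scene3.npy'),'pics/scene3.png',(200,110,420,330),2.7)
E
```

```text
t 4.37 pos [0.4743 0.0246 0.1913] F [-0.1  0.3 -0.2] open 0.0
togo mm [41.3 -3.1 -7.1] yaw -0.004
```

View pics/scene3.png

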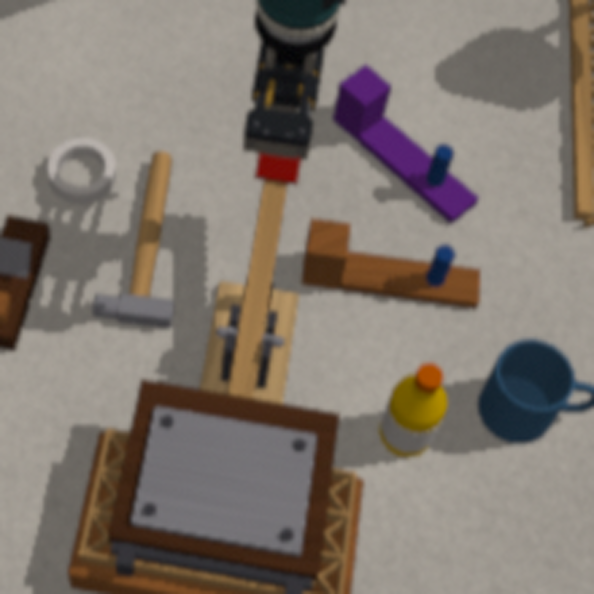

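The chock stands flat with its block at crop (328,250), well clear of the lever at (262,240). The purple chock, hammer and bottle look untouched. Next I centre over the pad and press.

>>> drive_tool:
  steps:
    - [[0, -4, -7], 0, -1]
    - [[10, -4, -7], 0, -1]
    - [[20, -4, -7], 0, -1]
    - [[28, -4, -7], 0, -1]
    - [[28, -4, -7], 0, -1]

```text
t: 4.88
position: [0.471, 0.039, 0.1612]
ee_rot: [0.506, 0.492, 0.507, -0.494]
wrist_force: [0.3, -0.4, -0.2]
opening: 0.001
```

```bash
python3 - <<'E'
from h import *
togo([.470,.0315,.066])
for z in (.076,):print('dowel',ray('scene',200+444/2.7,110+250/2.7,z).round(3))
for c in ((308,223),(349,226),(346,255),(305,250)): print('blocktop',ray('scene',200+c[0]/2.7,110+c[1]/2.7,.075).round(3))
E
```

```text
t 4.88 pos [0.471  0.039  0.1612] F [ 0.3 -0.4 -0.2] open 0.0
togo mm [95.2 -0.8  7.4] yaw 0.007
dowel [0.516 0.223 0.076]
blocktop [0.511 0.075 0.075]
blocktop [0.506 0.119 0.075]
blocktop [0.543 0.12  0.075]
blocktop [0.546 0.076 0.075]
```

>>> drive_tool:
  steps:
    - [[10, 0, 0], 0, -1]
    - [[14, 0, 0], 0, -1]
    - [[18, 0, 0], 0, -1]
    - [[18, 0, 0], 0, -1]
    - [[18, 0, 0], 0, -1]

```text
t: 5.3
position: [0.4726, 0.0385, 0.1455]
ee_rot: [0.506, 0.494, 0.506, -0.494]
wrist_force: [-1.5, 0.4, 0.2]
opening: 0.005
```

```bash
python3 - <<'E'
from h import *
togo([.470,.0315,.066])
E
```

```text
t 5.3 pos [0.4726 0.0385 0.1455] F [-1.5  0.4  0.2] open 0.01
togo mm [79.5 -2.7  6.9] yaw 0.006
```

>>> drive_tool:
  steps:
    - [[-3, -2, 7], 0, -1]
    - [[-3, -2, 7], 0, -1]
    - [[5, -2, 7], 0, -1]
    - [[12, -2, 7], 0, -1]
    - [[20, -2, 7], 0, -1]

```text
t: 5.72
position: [0.4698, 0.0314, 0.1255]
ee_rot: [0.506, 0.493, 0.507, -0.494]
wrist_force: [-4.1, 0.2, 6.9]
opening: 0.006
```

>>> drive_tool:
  steps:
    - [[8, 0, 0], 0, -1]
    - [[16, 0, 0], 0, -1]
    - [[24, 0, 0], 0, -1]
    - [[32, 0, 0], 0, -1]
    - [[40, 0, 0], 0, -1]

```text
t: 6.13
position: [0.4682, 0.0315, 0.0847]
ee_rot: [0.505, 0.492, 0.508, -0.495]
wrist_force: [-5.1, 0.2, 6.3]
opening: 0.006
```

```bash
python3 - <<'E'
from h import *
togo([.470,.0315,.066])
E
```

```text
t 6.13 pos [0.4682 0.0315 0.0847] F [-5.1  0.2  6.3] open 0.01
togo mm [18.6  1.9  0.1] yaw 0.006
```

>>> drive_tool:
  steps:
    - [[5, 0, 0], 0, -1]
    - [[10, 0, 0], 0, -1]
    - [[14, 0, 0], 0, -1]
    - [[18, 0, 0], 0, -1]
    - [[20, 0, 0], 0, -1]

```text
t: 6.55
position: [0.4692, 0.0315, 0.0661]
ee_rot: [0.505, 0.493, 0.508, -0.494]
wrist_force: [-12.0, -1.0, 35.4]
opening: 0.007
```

>>> drive_tool:
  steps:
    - [[1, 0, 0], 0, -1]
    - [[2, 0, 0], 0, -1]
    - [[3, 0, 0], 0, -1]
    - [[3, 0, 0], 0, -1]
    - [[3, 0, 0], 0, -1]

```text
t: 6.97
position: [0.4692, 0.0315, 0.0649]
ee_rot: [0.505, 0.493, 0.508, -0.494]
wrist_force: [-13.4, -1.4, 40.9]
opening: 0.005
```

>>> drive_tool:
  steps:
    - [[-2, 0, 0], 0, -1]
    - [[-3, 0, 0], 0, -1]
    - [[-3, 0, 0], 0, -1]
    - [[-3, 0, 0], 0, -1]

```text
t: 7.3
position: [0.4691, 0.0315, 0.0662]
ee_rot: [0.505, 0.493, 0.507, -0.494]
wrist_force: [-8.2, -0.9, 18.2]
opening: 0.003
```

```bash
python3 - <<'E'
from h import *
save(optics.camera('scene'),'pics/scene4.png',(200,110,420,330),2.7)
togo([.470,.0315,.066])
E
```

```text
t 7.35 pos [0.4691 0.0315 0.0662] F [-8.7 -0.6 18. ] open 0.0
togo mm [0.2 0.9 0. ] yaw 0.006
```

View pics/scene4.png

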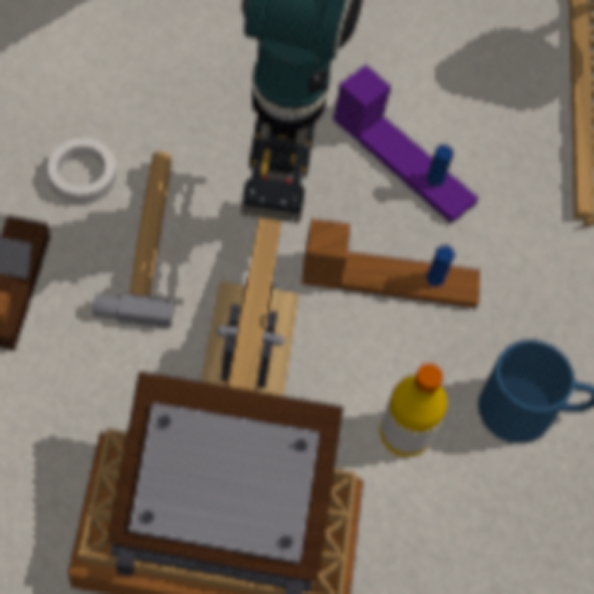

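>>> drive_tool:
  steps:
    - [[1, 0, 0], 0, -1]
    - [[1, 0, 0], 0, -1]
    - [[1, 0, 0], 0, -1]
    - [[1, 0, 0], 0, -1]

```text
t: 7.68
position: [0.4692, 0.0315, 0.0658]
ee_rot: [0.505, 0.493, 0.508, -0.494]
wrist_force: [-9.7, -0.9, 25.5]
opening: 0.004
```

```bash
python3 - <<'E'
from h import *
for x,z in ((.731,.084),(.736,.13)):
    print([((np.array(proj('scene',[x,.036+dy,z]))-[200,110])*2.7).round(0) for dy in(-.1,.1)])
togo([.470,.0315,.066])
E
```

```text
[array([142., 377.]), array([339., 414.])]
[array([140., 362.]), array([344., 400.])]
t 7.68 pos [0.4692 0.0315 0.0658] F [-9.7 -0.9 25.5] open 0.0
togo mm [-0.2  0.8  0. ] yaw 0.006
```

```bash
python3 -c "
from h import *
print(job_done())"
```

```text
the job is handed in; nothing more can be done
None
```

The press is open, and I handed the job in at about 7.7 s with the closed fingers still holding the red pad down.

**Chock:** I hooked the closed fingers behind the brown chock's blue dowel and slid it sideways about 67 mm. It stayed flat. Its block is now about 64 mm from the lever line, which leaves a gap of about 29 mm.

**Lever and pad:** The fingertips are about 55 mm above the table, which is the height given for the lever on its stop. The holding force is about 25 N, against 6–7 N while the lever was moving. It reached 41 N at the wrist when the fingertips met the stop, so I eased off.

**Last picture:** It was taken just before a final 1 mm push. The chock, purple look-alike, bottle, mug, hammer and tape looked unmoved.

**One check that only partly agreed:** The flap's front edge looked wider by the amount a full rise should give. It moved up only about 8 pixels, where my simple projection expected about 15. I put that down to the flap tilting back, which the projection ignored, and went by the pad height and the firm stop instead.

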